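# Switch the inspection stage controller to green and jog it

### The job

Switch the inspection stage over to its green channel: pull the sprung selector knob up out of its detent, turn it to the green dot on its pod and let it drop fully home there. Only then tilt the jog lever well over towards the green dot on the lever's own pod, hold it over for about one second, and let it spring back to centre. Do not tilt the lever before the knob is home or towards its white dot, and leave the other things on the bench where they are.

Things in the scene. Friction and masses are not known exactly. Their poses are not given: they have to be found in the camera images.
- selector_grip (a point): On the selector knob's vertical axis, 12 mm under the top of its orange bar grip (42 mm long, 14 wide, 36 high, flat upright sides, black line on top). Frame moves with the knob: x along the bar, +x towards the red pointer pin, z up. Knob home: this point 90 mm above the table, underside of the bar 66 mm.
- selector_base: Selector pod: black box with dark grey top, 130 x 130 mm, 50 mm high, fixed to the table; on it a steel crown of 33 mm outer radius, 9 mm high, around the knob, with three notches 60 degrees apart. Origin at the centre of its underside, z up, under the knob's axis.
- selector_pointer (a point): Tip of the red pointer pin (6 mm thick) that sticks out radially from under the knob, 34 mm from the knob's axis along the knob's +x; it lies in a notch of the crown when the knob is home. Same axes as selector_grip.
- selector_pull (a joint): Lift of the selector knob, m: 0 fully home in a detent, at most 0.016 pulled right up. A spring pulls it down with 4 N at home, 8 N at the top. The pin clears the crown and the knob can turn from 0.008 up; let down between the notches it rests on the crown at about 0.0075. It drops in by itself when released within about 0.1 rad of a notch.
- selector (a joint): Turn of the selector knob, rad, positive counterclockwise seen from above. 0: middle notch, where it starts (pin along the pod's own +x, away from the robot). The other two notches are at +1.047 and -1.047 (60 degrees), each in line with one of the two dots. Stops at +-1.6. Home it is locked (0.05 rad of play): pull it up before turning, never force it.
- knob_green: Green dot, 22 mm across, 2.5 mm thick, flat on top of the selector pod 48 mm from the knob's axis, in line with one of the two outer notches (left or right varies). Origin at the centre of its underside.
- knob_white: White dot of the same size, in front of the other outer notch of the selector pod.
- jog_tip (a point): Centre of the orange ball (26 mm across) on top of the jog lever; 75 mm from the lever's pivot along a 10 mm steel stem. 125 mm above the table when centred. Frame z points along the stem, and x along the hinge axis (level).
- jog_pivot (a point): Pivot of the jog lever, in the middle of the top of the jog pod (black box with dark grey top, 130 x 130 mm, 50 mm high, fixed to the table), 50 mm above the table. The lever tilts only in the upright plane through this frame's y axis, in which the jog pod's two dots lie. A rubber boot 48 mm across and 18 mm high surrounds it.
- jog (a joint): Tilt of the jog lever, rad: 0 upright in the centre, positive towards the jog pod's own +y (left seen from the robot), stops at +-0.5. Spring-centred: 0.5 N m per rad (about 3 N at the ball near the stop); goes back to 0 when let go.
- jog_green: Green dot, 22 mm across, 2.5 mm thick, on top of the jog pod 48 mm to one side of the lever's pivot (the side varies): tilt the lever towards it. Origin at the centre of its underside.
- jog_white: White dot of the same size, 48 mm on the other side of the lever.
- flux_jar: Loose jar, 36 mm across, 50 mm high, origin under its centre. Stands between the two pods. Leave alone.
- bench_driver: Loose screwdriver, 160 mm long, lying along its x. Lies beyond the pods. Leave alone.
- mug: Loose white mug, 80 mm across, 90 mm high, origin under its centre. Leave alone.
- tape_roll: Loose yellow tape roll, 80 mm across, 19 mm high, lying flat. Leave alone.
- spare_board: Loose green circuit board, 100 x 70 mm, 8 mm high, lying flat. Leave alone.
- loupe: Loose black eye loupe, 44 mm across, 42 mm high. Stands on the robot's side, between the pods. Leave alone.
- parts_tray: Loose blue divided tray, 120 x 90 mm, 30 mm high. Leave alone.

How it is judged:
On the way, in this order (a step that is already met when the one before it is completed fails the run):
1. the selector knob is pulled up clear of its detent (lift over 8 mm) (value of joint selector_pull above 0.008 m), for 0.1 s.
2. the selector is home in the detent at the green dot (lift under 2 mm, pointer tip within 20 mm of the dot) (value of joint selector_pull below 0.002 m and horizontal distance between selector_pointer and knob_green below 0.02 m), for 0.3 s.
3. the jog lever is held tilted towards its green dot (ball within 26 mm of it seen from above, about 0.3 rad) for 0.7 s (all of step 2 and horizontal distance between jog_tip and jog_green below 0.026 m), for 0.7 s.
At the end, for the whole second after the job is handed in: The selector knob is fully home (lift under 2 mm) in the detent at the green dot (pointer tip within 20 mm of the dot), and the jog lever has come back to its centre (within 0.06 rad) (all of step 2 and value of joint jog between -0.06 and 0.06 rad); the robot touches nothing.
It fails at once if the jog lever is tilted more than 0.15 rad either way while the selector is not home at its green dot (not (value of joint selector_pull below 0.002 m and horizontal distance between selector_pointer and knob_green below 0.02 m) and not (value of joint jog between -0.15 and 0.15 rad)).
It fails at once if the jog lever is tilted more than about 0.15 rad towards its white dot (horizontal distance between jog_tip and jog_white below 0.036 m).
It fails at once if one of the loose things around (jar, screwdriver, mug, tape roll, spare board, loupe, tray) is moved by more than 20 mm (distance of any of flux_jar, bench_driver, mug, tape_roll, spare_board, loupe, parts_tray from where it was at the start of the episode above 0.02 m).
It also fails if it takes over 53 s, if anything falls off the work surface, if the arm or the gripper's body presses on something with over 40 N, if the wrist force passes 120 N, or if a joint passes its speed limit or range.

### The arm

A 6-joint arm with a two-finger parallel gripper is mounted at the origin on the work surface. World frame = base frame: x ahead of the robot, y to its left, z up, the work surface at z = 0. Lengths are in m, angles in rad, forces in N, time in s.
With the tool pointing down it reaches from about 0.3 to 0.85 m from the base axis. Payload 5.4 kg.
Tool frame: the origin (TCP) lies on the centre line of the jaws, within the pads' length; the fingertips stand 22 mm ahead of it and the grasp point (between the pads) lies 3 mm ahead of it; z points along the fingers, y is the line along which they close (so a half turn about z gives the same grasp; the last joint's range is limited). The gripper opens to 85 mm and grips with 20 to 120 N. Pads are 22 mm wide; open, the fingers measure 114 mm over their backs; the gripper's body (76 mm by 85 mm) begins 54 mm behind the grasp point. The pads swing forward as they close: fully open they stand 13 mm farther back than shut.
Start: joints at [1.128, 0.158, 1.597, -0, 1.386, -0.21], TCP at [0.133, 0.559, 0.229] pointing down, gripper open.
Joint ranges: [-2.91, 2.91], [-0.94, 2.29], [0.18, 2.7], [-1.29, 4.43], [0.17, 2.64], [-3, 3]. Speed limits (rad/s): [2.57, 2.57, 3.14, 3.14, 3.14, 3.14].

### API

Orientations are given as a 3x3 rotation matrix whose columns are the frame's x, y, z axes.
In Python, from rig import readout, get_image, ticket gives the robot as it stands.
- The arm moves only by the shell command python3 -m creep 'ROWS' [OPENING]. ROWS is JSON, a list of rows, each a list of 6 numbers: the shift along the world's x, y, z in mm, then the turn, a rotation vector about the world's x, y, z in degrees. In form: [[tx, ty, tz, wx, wy, wz], ...]. A call has 1 to 5 rows; each row is the pose to reach, as a shift and turn from the pose commanded when the call began; what a row does not reach only later rows make up. A row lasts 1/12 s, in which the tool goes at most 41.7 mm and 7.16 degrees, less where a joint would pass 70% of its speed; a pose out of reach is approached as far as the arm can. A call with a gripper value outside its range is refused whole. OPENING is the finger opening in mm, from 0 to 85.4, set as the call begins (- or left out, the last holds). The fingers move at their own pace and stop on an object; the grip force is fixed at half the most. Time passes only in rows, so rows that repeat a pose let the fingers close. It gives the time, the measured TCP pose, the force, the opening and the grip force at its end, in the units of the state.
- readout.state(): the state, without advancing time (a new reading comes with each control period).
- get_image(name): name is "side" or "top" or "wrist"; returns a dict with "pixels" (384x512x3 uint8, red, green, blue), "mtx" (3x3 intrinsics, pixels), "dist" ([k1, k2, p1, p2, k3] as OpenCV has them; the pictures are not rectified), "R" (3x3) and "t" (3): a world point X has camera coordinates R X + t. Camera axes: x right, y down, z forward; pixel columns grow to the right and rows downward; lengths in m; the calibration is good to about 2 mm. A picture is of the moment at which its call begins. There is no depth.
- ticket.sign_off(): hands the job in; it is judged then, once.
The state is a dict: "time_s": time; "joints": joint angles; "dq": joint speeds; "joint_torque": joint torques, N m; "ee_pos": TCP position; "tool_rot": TCP orientation; "contact_force": force on the tool from outside, world axes, zero at the start; "ft_torque": the same for the moment, N m; "gripper_width": opening from 0.0 (shut) to 1.0 (fully open); "finger_force": force on a finger pad.
Only numpy, scipy, OpenCV 4.12 (cv2) and the standard library are available. Lean on these libraries where they do the work, as an engineer would, in place of code of your own. Each camera call takes 0.05 s, during which the arm holds its last target. There are 200 camera calls.

## Working session

There is one attempt and no reset: what is moved stays moved. The work goes in short steps, Python scripts to look and compute and a shell command to move; the robot and the scene stay as the last step left them, time stands still between calls to the robot, and variables do not carry over. Pictures are saved under pics/ and viewed, at most 10 in all, crops included, and the job is handed in when it is done.

```bash
mkdir -p pics; ls; python3 - <<'E'
from rig import readout,get_image
import cv2
s=readout.state(); print(s)
for n in ("top","side"):
    d=get_image(n); cv2.imwrite(f"pics/{n}0.png",d["pixels"][...,::-1]); print(n,d["mtx"],d["dist"],d["R"],d["t"])
E
```

```text
pics
{'time_s': 0.0, 'joints': array([ 1.12786932e+00,  1.59093684e-01,  1.59826806e+00, -2.16608465e-05,
        1.38622246e+00, -2.10087312e-01]), 'dq': array([-5.48636572e-04,  1.12526273e-03, -6.75997130e-05, -1.68367493e-03,
       -1.36517129e-03, -8.71692486e-04]), 'joint_torque': array([-1.10809873e-03, -3.96003878e+01, -3.31427765e+01, -2.83183281e-04,
        8.46272043e-03, -1.90222345e-07]), 'ee_pos': array([0.13242036, 0.55889711, 0.22827391]), 'tool_rot': array([[-9.73015842e-01,  2.30736809e-01, -8.34309358e-04],
       [ 2.30737980e-01,  9.73014241e-01, -1.80848790e-03],
       [ 3.94510159e-04, -1.95219423e-03, -9.99998017e-01]]), 'contact_force': array([-0.15580777, -0.33323905, -0.05188151]), 'ft_torque': array([0.00527252, 0.04020092, 0.04575046]), 'finger_force': 0.0, 'gripper_width': 0.9964010717403886}
top [[433.65067156   0.         247.83688502]
 [  0.         433.65067156 193.58554664]
 [  0.           0.           1.        ]] [-0.07091924  0.          0.          0.          0.        ] [[-0.01588942 -0.99987279  0.00138715]
 [-0.99765331  0.01576172 -0.06662913]
 [ 0.06659879 -0.0024426  -0.99777685]] [-0.02557745  0.53635751  1.58723854]
side [[447.91328483   0.         258.57952209]
 [  0.         447.91328483 190.49334536]
 [  0.           0.           1.        ]] [-0.0338031  0.         0.         0.         0.       ] [[-0.98980355 -0.14238143  0.00405632]
 [-0.09966884  0.67196883 -0.73384195]
 [ 0.10175975 -0.72676366 -0.67930813]] [0.5266121  0.12930713 1.40957234]
```

View pics/top0.png

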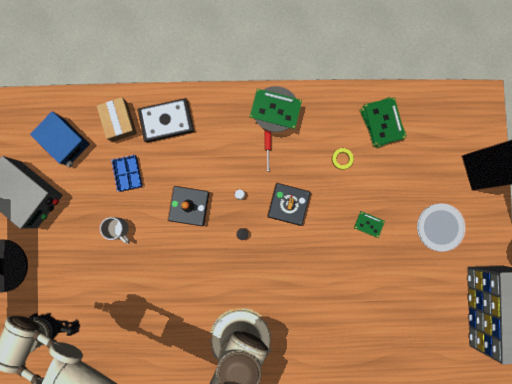

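View pics/side0.png

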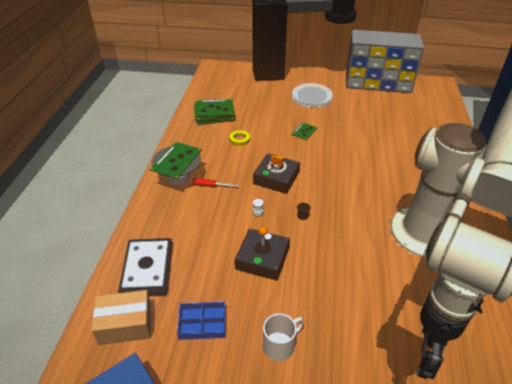

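The top view shows the jog pod at about (189,206) with its green dot on the left (174,204). The selector pod is at about (289,204), with green on the left (277,202) and white on the right (304,207). The side view agrees. Next I'll measure these by colour.

```bash
cat > h.py <<'E'
import cv2, numpy as np
from rig import readout,get_image
def cast(d,uv,z):
    n=cv2.undistortPoints(np.array([[uv]],float),d["mtx"],d["dist"])[0,0]
    r=d["R"].T@np.array([n[0],n[1],1]); c=-d["R"].T@d["t"]
    return c+r*(z-c[2])/r[2]
def proj(d,X):
    return cv2.projectPoints(np.array([X],float),cv2.Rodrigues(d["R"])[0],d["t"],d["mtx"],d["dist"])[0][0,0]
def blobs(d,kind,roi,amin=6):
    u0,v0,u1,v1=roi; hsv=cv2.cvtColor(d["pixels"],cv2.COLOR_RGB2HSV)[v0:v1,u0:u1]
    R={"green":((45,100,60),(85,255,255)),"orange":((5,150,90),(22,255,255)),"white":((0,0,190),(180,50,255)),"red":((0,150,80),(4,255,255)),"dark":((0,0,15),(180,80,105))}[kind]
    m=cv2.inRange(hsv,R[0],R[1]); n,l,st,c=cv2.connectedComponentsWithStats(m)
    return [(c[i]+[u0,v0],st[i,4],(l==i)) for i in range(1,n) if st[i,4]>=amin]
E
python3 - <<'E'
from h import *
d=get_image("top")
for nm,roi in (("sel",(266,180,314,228)),("jog",(165,182,214,230))):
    for k,z in (("green",.0525),("white",.0525),("orange",.10),("dark",.05)):
        for c,a,_ in blobs(d,k,roi,4 if k!="dark" else 200): print(nm,k,a,c.round(1),cast(d,c,z).round(4))
    # pod square
    u0,v0,u1,v1=roi
    g=cv2.cvtColor(d["pixels"],cv2.COLOR_RGB2HSV)[v0:v1,u0:u1]; m=(cv2.inRange(g,(0,0,0),(180,90,130)))
    cs=max(cv2.findContours(m,cv2.RETR_EXTERNAL,cv2.CHAIN_APPROX_NONE)[0],key=cv2.contourArea)
    b=cv2.boxPoints(cv2.minAreaRect(cs))+[u0,v0]
    P=[cast(d,p,.05)[:2].round(3) for p in b]; print(nm,P,np.mean(P,0))
cv2.imwrite("pics/crop.png",cv2.resize(d["pixels"][175:235,160:320,::-1],None,fx=5,fy=5,interpolation=cv2.INTER_CUBIC))
E
```

```text
sel green 32 [279.5 194.5] [ 0.5284 -0.1486  0.0525]
sel white 10 [287.  196.2] [ 0.5218 -0.1757  0.0525]
sel white 5 [294.4 197.8] [ 0.5156 -0.2024  0.0525]
sel white 25 [301.4 200. ] [ 0.5071 -0.2276  0.0525]
sel white 46 [286.7 208.2] [ 0.4783 -0.1738  0.0525]
sel white 6 [296.5 205. ] [ 0.4894 -0.2094  0.0525]
sel orange 993 [290.3 202.9] [ 0.4954 -0.1822  0.1   ]
sel orange 45 [290.  203.6] [ 0.4928 -0.1812  0.1   ]
sel dark 895 [288.5 204.5] [ 0.4917 -0.1809  0.05  ]
sel [array([ 0.45 , -0.103]), array([ 0.572, -0.137]), array([ 0.538, -0.261]), array([ 0.416, -0.226])] [ 0.494   -0.18175]
jog green 31 [174.5 203.4] [0.5021 0.2324 0.0525]
jog white 24 [200.3 207.6] [0.4856 0.1387 0.0525]
jog orange 990 [189.9 205.2] [0.4929 0.1701 0.1   ]
jog orange 44 [184.9 204.8] [0.4945 0.1877 0.1   ]
jog dark 914 [189.5 205.4] [0.494 0.178 0.05 ]
jog [array([0.442, 0.257]), array([0.567, 0.237]), array([0.544, 0.108]), array([0.42 , 0.129])] [0.49325 0.18275]
```

View pics/crop.png

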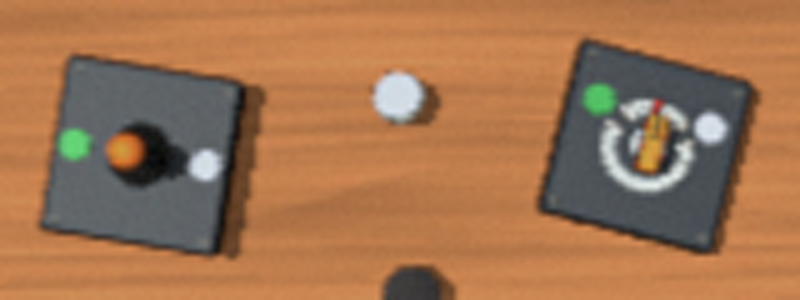

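The crop shows jog green on the left at (174,203) and white on the right. Selector green is front-left and white front-right, with the pin pointing ahead. The selector axis is about (0.4945, -0.182) with a yaw of about -15.3°. The dot spacing checks out: 82 mm measured against 83 mm expected. I'll move above it.

```bash
python3 -m creep '[[12,-12,0,0,0,0],[37,-37,0,0,0,0],[62,-62,0,0,0,0],[87,-87,0,0,0,0],[112,-112,0,0,0,0]]'
python3 -m creep '[[25,-25,0,0,0,0],[50,-50,0,0,0,0],[75,-75,0,0,0,0],[86,-108,0,0,0,0],[96,-142,0,0,0,0]]'
python3 -m creep '[[10,-34,0,0,0,0],[20,-68,0,0,0,0],[30,-102,0,0,0,0],[40,-136,0,0,0,0],[50,-170,0,0,0,0]]'
python3 -m creep '[[10,-34,0,0,0,0],[20,-68,0,0,0,0],[30,-102,0,0,0,0],[40,-136,0,0,0,0],[50,-170,0,0,0,0]]'
python3 -m creep '[[10,-34,0,0,0,0],[20,-68,0,0,0,0],[30,-102,0,0,0,0],[40,-133,0,0,0,0],[50,-146,0,0,0,0]]' 50
python3 - <<'E'
from h import *
s=readout.state(); print(s["time_s"],s["ee_pos"],s["joints"].round(2),s["tool_rot"].round(3))
E
```

```text
time_s: 0.57
ee_pos: [0.2452, 0.4461, 0.229]
tool_rot: [[-0.973, 0.23, -0.0], [0.23, 0.973, -0.0], [0.0, -0.0, -1.0]]
contact_force: [1.7, 0.5, -0.0]
gripper_width: 1.0
finger_force: 0.0
time_s: 0.98
ee_pos: [0.3414, 0.304, 0.229]
tool_rot: [[-0.973, 0.231, -0.0], [0.231, 0.973, -0.0], [0.0, -0.0, -1.0]]
contact_force: [0.5, 0.2, 0.5]
gripper_width: 0.998
finger_force: 0.0
time_s: 1.4
ee_pos: [0.3906, 0.1338, 0.2292]
tool_rot: [[-0.973, 0.231, 0.0], [0.231, 0.973, 0.0], [-0.0, 0.0, -1.0]]
contact_force: [-0.2, 0.2, 0.1]
gripper_width: 0.998
finger_force: 0.0
time_s: 1.82
ee_pos: [0.4406, -0.0363, 0.2292]
tool_rot: [[-0.973, 0.231, 0.0], [0.231, 0.973, 0.0], [-0.0, 0.0, -1.0]]
contact_force: [1.6, 1.2, -0.2]
gripper_width: 1.002
finger_force: 0.0
time_s: 2.23
ee_pos: [0.4906, -0.1842, 0.2289]
tool_rot: [[-0.972, 0.234, -0.0], [0.234, 0.972, -0.001], [0.0, -0.001, -1.0]]
contact_force: [0.0, 0.3, -0.3]
gripper_width: 0.581
finger_force: 0.0
2.2333 [ 0.49060733 -0.18424042  0.22891745] [-0.59  0.03  1.74 -0.    1.38 -1.92] [[-0.972  0.234 -0.   ]
 [ 0.234  0.972 -0.001]
 [ 0.    -0.001 -1.   ]]
```

Turning the knob +60° from here would bring joint 6 to its limit at -2.97. I'll take the half-turned grasp by rotating clockwise at this height, then look.

```bash
for i in 1 2 3 4 5; do python3 -m creep '[[0,0,0,0,0,-7],[0,0,0,0,0,-14],[0,0,0,0,0,-21],[0,0,0,0,0,-28],[0,0,0,0,0,-35]]' | grep time; done
python3 -m creep '[[2,1,0,0,0,-4],[4,2,0,0,0,-6.7],[4,2,0,0,0,-6.7]]'
python3 - <<'E'
from h import *
d=get_image("wrist"); cv2.imwrite("pics/w1.png",d["pixels"][...,::-1]); np.save("w1.npy",d,allow_pickle=True)
s=readout.state(); print(s["joints"].round(2))
print("pred",[proj(d,p).round(0) for p in ([.4945,-.182,.102],[.528,-.1486,.0525],[.507,-.2276,.0525])])
for k,z in (("green",.0525),("white",.0525),("orange",.102),("red",.062)):
    for c,a,_ in blobs(d,k,(0,0,512,384),60): print(k,a,c.round(1),cast(d,c,z).round(4))
E
```

```text
time_s: 2.65
time_s: 3.07
time_s: 3.48
time_s: 3.9
time_s: 4.32
time_s: 4.57
ee_pos: [0.4946, -0.1783, 0.229]
tool_rot: [[0.966, -0.26, -0.0], [-0.26, -0.966, 0.0], [-0.001, -0.0, -1.0]]
contact_force: [0.0, -0.6, 0.5]
gripper_width: 0.588
finger_force: 0.0
[-0.58  0.03  1.73 -0.    1.38  1.26]
pred [array([260., 188.]), array([218., 152.]), array([300., 152.])]
green 1645 [494.4 163.5] [ 0.4436 -0.4272  0.0525]
green 397 [218.9 149.4] [ 0.5306 -0.1504  0.0525]
white 313 [152.8  37.2] [ 0.6485 -0.1204  0.0525]
white 375 [302.4 149.4] [ 0.5092 -0.2305  0.0525]
white 199 [246.7 150.5] [ 0.5224 -0.1767  0.0525]
white 158 [274.3 149.4] [ 0.5163 -0.2035  0.0525]
white 422 [238.  186.3] [ 0.4895 -0.1584  0.0525]
white 710 [ 85.5 181.1] [ 0.5366 -0.0059  0.0525]
white 87 [251.1 176.3] [ 0.496  -0.1741  0.0525]
white 221 [280.1 194.3] [ 0.4701 -0.198   0.0525]
white 77 [  2.1 253.9] [0.484  0.1307 0.0525]
orange 128398 [261.5 147.3] [ 0.5277 -0.1924  0.102 ]
orange 686 [261.3 183. ] [ 0.498  -0.1844  0.102 ]
orange 148 [ 79.8 341.3] [0.3827 0.0437 0.102 ]
orange 153 [430.9 341.3] [ 0.2864 -0.314   0.102 ]
orange 998 [123.8 367. ] [0.3406 0.0098 0.102 ]
orange 997 [387.  366.9] [ 0.267  -0.2636  0.102 ]
red 91 [260.5 147.6] [ 0.5228 -0.1909  0.062 ]
```

View pics/w1.png

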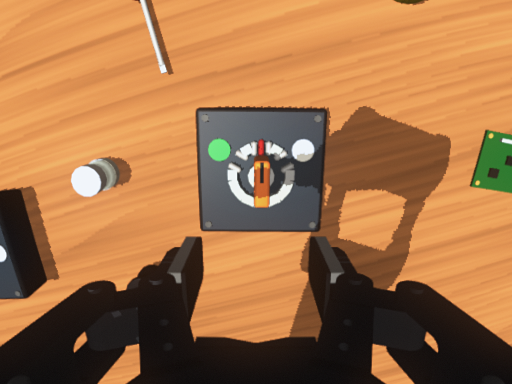

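The wrist view shows green at (219,149), white at (302,149) and the bar at (261,183), upright in the picture. That matches the tool yaw and gives an axis of about (0.496, -0.183). Next I descend and grip.

```bash
python3 -m creep '[[1,-4,-25,0,0,0],[1.5,-5,-55,0,0,0],[1.5,-5,-85,0,0,0],[1.5,-5,-110,0,0,0],[1.5,-5,-125,0,0,0]]' 50 
python3 -m creep '[[0,0,-8,0,0,0],[0,0,-13,0,0,0],[0,0,-13,0,0,0]]'
python3 -m creep '[[0,0,0,0,0,0],[0,0,0,0,0,0],[0,0,0,0,0,0],[0,0,0,0,0,0],[0,0,0,0,0,0]]' 0
```

```text
time_s: 5.03
ee_pos: [0.4942, -0.1824, 0.1009]
tool_rot: [[0.966, -0.258, -0.004], [-0.258, -0.966, 0.003], [-0.005, -0.002, -1.0]]
contact_force: [-0.9, 0.1, -0.6]
gripper_width: 0.587
finger_force: 0.0
time_s: 5.28
ee_pos: [0.4959, -0.1834, 0.0908]
tool_rot: [[0.966, -0.259, -0.001], [-0.259, -0.966, 0.001], [-0.001, -0.0, -1.0]]
contact_force: [-0.6, 0.2, 0.6]
gripper_width: 0.584
finger_force: 0.0
time_s: 5.7
ee_pos: [0.4971, -0.1842, 0.0928]
tool_rot: [[0.966, -0.259, 0.002], [-0.259, -0.966, -0.002], [0.002, 0.001, -1.0]]
contact_force: [-1.1, -0.5, 6.8]
gripper_width: 0.14
finger_force: 60.7
```

```bash
python3 -m creep '[[0,0,3,0,0,0],[0,0,6,0,0,0],[0,0,9,0,0,0],[0,0,12,0,0,0],[0,0,12,0,0,0]]'
python3 -m creep '[[0,0,0,0,0,0],[0,0,0,0,0,0]]'
```

```text
time_s: 6.12
ee_pos: [0.4966, -0.1839, 0.1034]
tool_rot: [[0.966, -0.26, 0.001], [-0.26, -0.966, -0.001], [0.002, 0.001, -1.0]]
contact_force: [4.4, -3.3, -7.4]
gripper_width: 0.14
finger_force: 59.1
time_s: 6.28
ee_pos: [0.4966, -0.1839, 0.103]
tool_rot: [[0.966, -0.26, 0.001], [-0.26, -0.966, -0.001], [0.001, 0.001, -1.0]]
contact_force: [5.7, -3.1, -7.6]
gripper_width: 0.139
finger_force: 59.1
```

The lift force of 7.6 N matches a pull of about 12–13 mm. Next is the +60° turn.

```bash
python3 -m creep '[[0,0,0,0,0,4],[0,0,0,0,0,9],[0,0,0,0,0,14],[0,0,0,0,0,19],[0,0,0,0,0,24]]'
python3 -m creep '[[0,0,0,0,0,5],[0,0,0,0,0,10],[0,0,0,0,0,15],[0,0,0,0,0,20],[0,0,0,0,0,25]]'
python3 -m creep '[[0,0,0,0,0,5],[0,0,0,0,0,9],[0,0,0,0,0,11],[0,0,0,0,0,11],[0,0,0,0,0,11]]'
python3 - <<'E'
from h import *
d=get_image("wrist"); cv2.imwrite("pics/w2.png",d["pixels"][...,::-1])
s=readout.state();R=s["tool_rot"];print(np.degrees(np.arctan2(R[1,0],R[0,0])),s["ee_pos"],s["contact_force"],s["joints"].round(2))
for k,z in (("green",.0525),("red",.075)):
    for c,a,_ in blobs(d,k,(0,0,512,384),60): print(k,a,c.round(1),cast(d,c,z).round(4))
E
```

```text
time_s: 6.7
ee_pos: [0.4966, -0.1834, 0.1028]
tool_rot: [[0.987, 0.16, 0.001], [0.16, -0.987, 0.0], [0.001, -0.0, -1.0]]
contact_force: [5.8, -1.9, -7.0]
gripper_width: 0.138
finger_force: 59.1
time_s: 7.12
ee_pos: [0.4963, -0.1828, 0.1026]
tool_rot: [[0.827, 0.562, 0.001], [0.562, -0.827, 0.001], [0.001, -0.001, -1.0]]
contact_force: [5.1, -0.3, -7.0]
gripper_width: 0.141
finger_force: 59.1
time_s: 7.53
ee_pos: [0.4961, -0.1826, 0.1026]
tool_rot: [[0.708, 0.706, 0.0], [0.706, -0.708, 0.002], [0.001, -0.001, -1.0]]
contact_force: [4.9, 1.3, -6.9]
gripper_width: 0.137
finger_force: 59.1
44.884972239010104 [ 0.49614299 -0.18262235  0.10260098] [ 3.89072364  0.74905326 -7.3834909 ] [-0.58  0.18  1.84  0.    1.12  0.2 ]
green 1107 [256.3 142.4] [ 0.5308 -0.1502  0.0525]
red 285 [255.5 183.2] [ 0.5164 -0.1639  0.075 ]
```

View pics/w2.png

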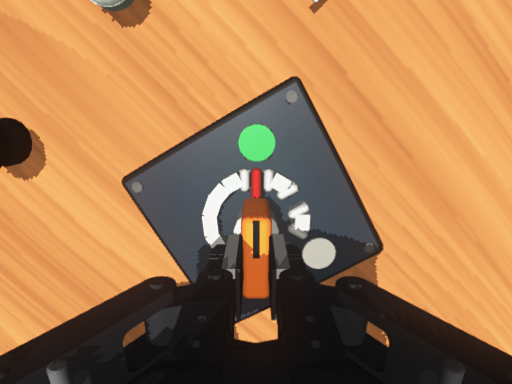

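The pin at (256,183) lines up with the green dot (256,142), directly over the notch. I'll lower it, release and back off.

```bash
python3 -m creep '[[0,0,-3,0,0,0],[0,0,-6,0,0,0],[0,0,-9,0,0,0],[0,0,-11,0,0,0],[0,0,-11,0,0,0]]'
python3 -m creep '[[0,0,0,0,0,0],[0,0,0,0,0,0],[0,0,0,0,0,0],[0,0,0,0,0,0],[0,0,0,0,0,0]]' 50
python3 -m creep '[[0,0,10,0,0,0],[0,0,35,0,0,0],[0,0,70,0,0,0],[0,0,105,0,0,0],[0,0,135,0,0,0]]'
python3 - <<'E'
from h import *
d=get_image("wrist"); cv2.imwrite("pics/w3.png",d["pixels"][...,::-1])
for k,z in (("green",.0525),("white",.0525),("red",.062)):
    for c,a,_ in blobs(d,k,(150,80,400,300),60): print(k,a,c.round(1),cast(d,c,z).round(4))
print(readout.state()["ee_pos"])
E
```

```text
time_s: 8.0
ee_pos: [0.4964, -0.1829, 0.0929]
tool_rot: [[0.708, 0.706, -0.0], [0.706, -0.708, 0.001], [0.001, -0.001, -1.0]]
contact_force: [1.7, 3.6, 1.7]
gripper_width: 0.134
finger_force: 60.2
time_s: 8.42
ee_pos: [0.496, -0.1837, 0.0923]
tool_rot: [[0.708, 0.706, -0.0], [0.706, -0.708, -0.0], [-0.0, -0.0, -1.0]]
contact_force: [0.1, -0.2, -0.7]
gripper_width: 0.588
finger_force: 0.0
time_s: 8.83
ee_pos: [0.4964, -0.1838, 0.2305]
tool_rot: [[0.708, 0.707, 0.002], [0.707, -0.708, -0.001], [0.0, 0.002, -1.0]]
contact_force: [-0.1, 0.3, -0.7]
gripper_width: 0.588
finger_force: 0.0
green 434 [254.7 128.3] [ 0.5306 -0.1507  0.0525]
white 687 [232.9 175.9] [ 0.4812 -0.1688  0.0525]
white 190 [268.4 154. ] [ 0.5223 -0.1783  0.0525]
white 182 [281.8 178.1] [ 0.5148 -0.2056  0.0525]
white 359 [294.8 200.1] [ 0.5081 -0.2319  0.0525]
white 93 [271.3 199.5] [ 0.4914 -0.2142  0.0525]
red 93 [254.5 150.7] [ 0.5157 -0.1652  0.062 ]
[ 0.49930157 -0.18557989  0.23745458]
```

View pics/w3.png

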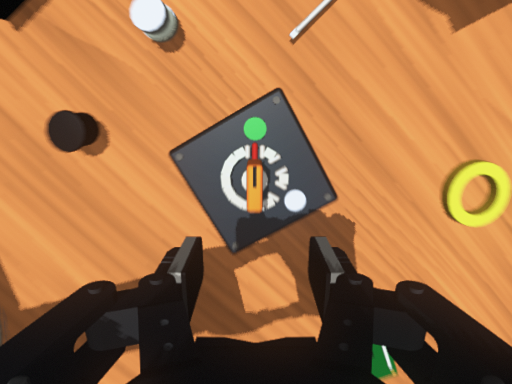

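The pin at (255,151) sits in the notch in line with the green dot (255,128). The spring load disappeared on lowering, so the knob is home. Next I'll go above the jog lever, turning so the jaws straddle the ball along its tilt direction.

```bash
python3 -m creep '[[0,15,0,0,0,-3],[0,48,0,0,0,-9],[0,83,0,0,0,-15],[0,118,0,0,0,-21],[0,153,0,0,0,-27]]' 60 | head -2
python3 -m creep '[[0,35,0,0,0,-6],[0,70,0,0,0,-12],[0,105,0,0,0,-18],[0,140,0,0,0,-24],[0,175,0,0,0,-28]]' | head -2
python3 -m creep '[[-1,25,0,0,0,0],[-2,38,0,0,0,0],[-2,38,0,0,0,0],[-2,38,0,0,0,0]]'
python3 - <<'E'
from h import *
d=get_image("wrist"); cv2.imwrite("pics/w4.png",d["pixels"][...,::-1])
s=readout.state(); print(s["ee_pos"],s["joints"].round(2))
for k,z in (("green",.0525),("white",.0525),("orange",.125)):
    for c,a,_ in blobs(d,k,(150,60,400,300),60): print(k,a,c.round(1),cast(d,c,z).round(4))
E
```

```text
time_s: 9.3
ee_pos: [0.4959, -0.0293, 0.228]
time_s: 9.72
ee_pos: [0.4959, 0.1461, 0.228]
time_s: 10.05
ee_pos: [0.4941, 0.1827, 0.2277]
tool_rot: [[0.985, -0.173, 0.0], [-0.173, -0.985, -0.001], [0.0, 0.0, -1.0]]
contact_force: [-0.8, -0.9, -0.2]
gripper_width: 0.703
finger_force: 0.0
[0.49423161 0.18192972 0.2275606 ] [ 0.12  0.03  1.73 -0.    1.37  1.87]
green 388 [207.3 175.3] [0.5042 0.2299 0.0525]
white 305 [302.2 175.3] [0.4876 0.1356 0.0525]
orange 38735 [281.5 171.7] [0.5099 0.1592 0.125 ]
orange 803 [254.6 194.3] [0.4956 0.1829 0.125 ]
```

View pics/w4.png

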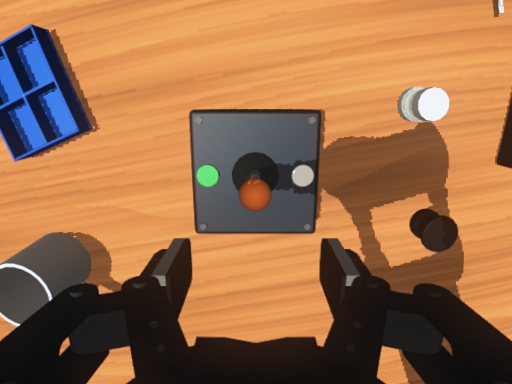

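The green dot is at (207,175) and white at (302,175), with the ball at (255,194). The pivot comes out at about (0.496, 0.183), so the tool is centred over it. I'll descend with the jaws straddling the ball, then push about 48 mm towards green (17 mm clearance plus 31 mm of tilt).

```bash
python3 -m creep '[[0,0,-20,0,0,0],[1,0,-50,0,0,0],[1,0,-80,0,0,0],[1,0,-100,0,0,0],[1,0,-108,0,0,0]]' | head -4
python3 -m creep '[[0,0,0,0,0,0],[1,6,0,0,0,0],[2,12,0,0,0,0],[3,17,0,0,0,0],[3.5,20,0,0,0,0]]'
python3 -m creep '[[1,6,0,0,0,0],[2,12,0,0,0,0],[3,18,0,0,0,0],[4,23,0,0,0,0],[5,27,0,0,0,0]]'
python3 - <<'E'
from h import *
d=get_image("top")
for c,a,_ in blobs(d,"orange",(165,182,214,230),4): print(a,c.round(1),cast(d,c,.119).round(4))
E
```

```text
time_s: 10.52
ee_pos: [0.493, 0.1807, 0.1159]
tool_rot: [[0.984, -0.176, -0.006], [-0.176, -0.984, -0.001], [-0.006, 0.002, -1.0]]
contact_force: [-0.4, -0.1, -0.2]
time_s: 10.93
ee_pos: [0.4999, 0.2034, 0.121]
tool_rot: [[0.985, -0.174, 0.003], [-0.174, -0.985, 0.0], [0.003, -0.001, -1.0]]
contact_force: [0.2, -1.8, 0.2]
gripper_width: 0.699
finger_force: 0.3
time_s: 11.35
ee_pos: [0.5036, 0.2299, 0.1191]
tool_rot: [[0.985, -0.174, -0.001], [-0.174, -0.985, -0.001], [-0.0, 0.001, -1.0]]
contact_force: [-0.0, -2.9, -0.2]
gripper_width: 0.702
finger_force: 1.1
641 [200.2 204.1] [0.4952 0.1318 0.119 ]
60 [166.4 221.1] [0.4381 0.2498 0.119 ]
```

The 2.9 N push corresponds to about 0.42 rad of tilt. I'll hold it for over 1 s, then ease back to centre and rise.

```bash
for i in 1 2 3; do python3 -m creep '[[0,0,0,0,0,0],[0,0,0,0,0,0],[0,0,0,0,0,0],[0,0,0,0,0,0],[0,0,0,0,0,0]]' | grep -E 'time|pos|contact'; done
python3 -m creep '[[-1,-6,0,0,0,0],[-2,-12,0,0,0,0],[-3,-18,0,0,0,0],[-4,-24,0,0,0,0],[-5,-29,0,0,0,0]]' | grep -E 'time|contact'
python3 -m creep '[[-1,-6,0,0,0,0],[-2,-11,0,0,0,0],[-3.5,-18,0,0,0,0],[-3.5,-18,0,0,0,0],[-3.5,-18,0,0,0,0]]' | grep -E 'time|pos|contact'
python3 -m creep '[[0,0,15,0,0,0],[0,0,45,0,0,0],[0,0,80,0,0,0],[0,0,100,0,0,0],[0,0,108,0,0,0]]'
python3 -m creep '[[0,0,0,0,0,0],[0,0,0,0,0,0],[0,0,0,0,0,0],[0,0,0,0,0,0]]' | head -2
python3 - <<'E'
from h import *
d=get_image("wrist")
for k,z in (("green",.0525),("orange",.125)):
    for c,a,_ in blobs(d,k,(150,60,400,300),60): print(k,a,c.round(1),cast(d,c,z).round(4))
t=get_image("top")
cv2.imwrite("pics/end.png",cv2.resize(t["pixels"][140:250,90:400,::-1],None,fx=2.5,fy=2.5))
for k,z in (("green",.0525),("red",.062)):
    for c,a,_ in blobs(t,k,(266,180,314,228),2): print(k,a,c.round(1),cast(t,c,z).round(4))
E
```

```text
time_s: 11.82
ee_pos: [0.5035, 0.2293, 0.1192]
contact_force: [-0.4, -1.9, 0.8]
time_s: 12.23
ee_pos: [0.5036, 0.2294, 0.1192]
contact_force: [-0.9, -2.3, -0.4]
time_s: 12.65
ee_pos: [0.5036, 0.2295, 0.1192]
contact_force: [-0.8, -1.7, 0.5]
time_s: 13.07
contact_force: [-0.6, -0.1, -0.6]
time_s: 13.48
ee_pos: [0.4951, 0.1822, 0.1193]
contact_force: [0.6, 0.3, -0.1]
time_s: 13.9
ee_pos: [0.4972, 0.1831, 0.2316]
tool_rot: [[0.985, -0.174, 0.007], [-0.174, -0.985, 0.001], [0.007, -0.002, -1.0]]
contact_force: [0.2, -0.7, -0.6]
gripper_width: 0.704
finger_force: 0.0
time_s: 14.23
ee_pos: [0.494, 0.1823, 0.225]
green 391 [206.2 175.3] [0.5041 0.2302 0.0525]
orange 38365 [282.1 171.8] [0.5098 0.1585 0.125 ]
orange 814 [253.8 194.6] [0.4956 0.1831 0.125 ]
green 32 [279.5 194.5] [ 0.5284 -0.1486  0.0525]
red 3 [284.  198.7] [ 0.5126 -0.1638  0.062 ]
```

View pics/end.png

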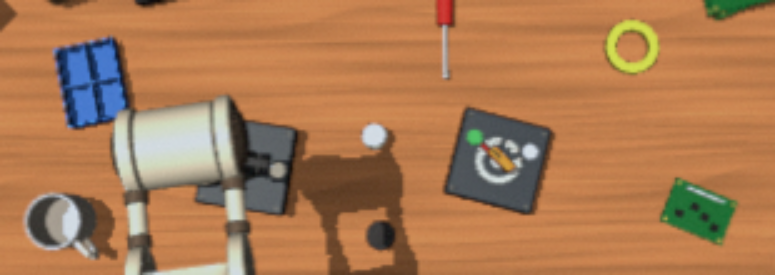

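The knob is still home at green, the lever is back at centre and the loose things haven't moved. The hold force read a little low, averaging about 2.2 N. I'll repeat the hold slightly deeper and check it in the side camera.

```bash
python3 -m creep '[[0,0,-20,0,0,0],[0,0,-50,0,0,0],[0,0,-80,0,0,0],[0,0,-100,0,0,0],[0,0,-108,0,0,0]]' | grep -E 'pos|contact'
python3 -m creep '[[0,0,0,0,0,0],[1,6,0,0,0,0],[2,12,0,0,0,0],[3,18,0,0,0,0],[4.5,25,0,0,0,0]]' | grep -E 'pos|contact'
python3 -m creep '[[1,6,0,0,0,0],[2,12,0,0,0,0],[3,18,0,0,0,0],[4,22,0,0,0,0],[4.5,25,0,0,0,0]]' | grep -E 'pos|contact'
for i in 1 2 3; do python3 -m creep '[[0,0,0,0,0,0],[0,0,0,0,0,0],[0,0,0,0,0,0],[0,0,0,0,0,0]]' | grep -E 'pos|contact'; done
python3 - <<'E'
from h import *
d=get_image("side"); cv2.imwrite("pics/hold.png",cv2.resize(d["pixels"][200:300,210:320,::-1],None,fx=5,fy=5,interpolation=cv2.INTER_CUBIC))
p=np.array([.4959,.1829]); u=np.array([.173,.985])
for th in (0,.3,.42,.46): print(th,proj(d,[*(p+u*.075*np.sin(th)),.05+.075*np.cos(th)]).round(1))
for c,a,_ in blobs(d,"orange",(245,215,285,260),4): print(a,c.round(1))
E
```

```text
ee_pos: [0.4922, 0.1821, 0.1149]
contact_force: [-0.8, -0.6, 0.2]
ee_pos: [0.5009, 0.2083, 0.121]
contact_force: [-0.5, -1.5, 2.1]
ee_pos: [0.504, 0.2328, 0.119]
contact_force: [1.0, -2.6, 0.1]
ee_pos: [0.504, 0.2322, 0.1192]
contact_force: [0.1, -2.4, 1.0]
ee_pos: [0.5041, 0.2324, 0.1192]
contact_force: [-0.3, -2.5, -0.5]
ee_pos: [0.5041, 0.2325, 0.1192]
contact_force: [-0.2, -2.8, -0.3]
0 [262.3 230.5]
0.3 [259.8 237.1]
0.42 [258.8 240. ]
0.46 [258.5 241. ]
46 [246.  224.5]
357 [275.7 224.5]
48 [260.5 240.1]
```

View pics/hold.png

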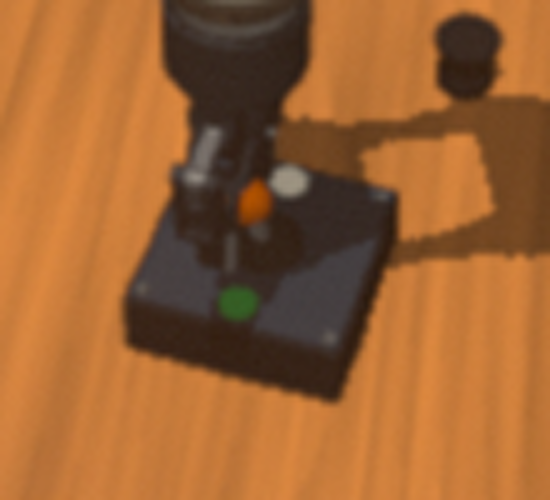

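The partly hidden ball sits at (260.5,240.1), matching the projection for about 0.42 rad or more. So the tilt was held far enough, and this second hold also lasted over 1 s. Now I ease back, rise and clear.

```bash
python3 -m creep '[[-1,-6,0,0,0,0],[-2,-12,0,0,0,0],[-3,-18,0,0,0,0],[-4,-24,0,0,0,0],[-5,-30,0,0,0,0]]' | grep -E 'contact'
python3 -m creep '[[-1,-6,0,0,0,0],[-2,-12,0,0,0,0],[-4,-20,0,0,0,0],[-4,-20,0,0,0,0],[-4,-20,0,0,0,0]]' | grep -E 'pos|contact'
python3 -m creep '[[0,0,15,0,0,0],[0,0,45,0,0,0],[0,0,80,0,0,0],[0,0,100,0,0,0],[0,0,108,0,0,0]]' | grep -E 'pos'
python3 -m creep '[[0,0,0,0,0,0],[0,0,0,0,0,0],[0,0,0,0,0,0],[0,0,0,0,0,0],[0,0,0,0,0,0]]' | head -2
python3 - <<'E'
from h import *
from rig import ticket
d=get_image("wrist")
B=[cast(d,c,.125) for c,a,_ in blobs(d,"orange",(150,60,400,300),60) if 500<a<1200]; print(B)
if B and np.hypot(*(B[0][:2]-[.4956,.183]))<.004: print(ticket.sign_off())
E
```

```text
contact_force: [0.2, 0.2, 0.3]
ee_pos: [0.4951, 0.1821, 0.1193]
contact_force: [0.0, 1.2, 0.3]
ee_pos: [0.4972, 0.1831, 0.2316]
time_s: 18.3
ee_pos: [0.4943, 0.1824, 0.2255]
[array([0.49562496, 0.18314676, 0.125     ])]
the job is handed in; nothing more can be done
None
```

The selector knob is home at its green dot, and the jog lever was tilted towards its green dot for over a second and has sprung back to centre. I did the hold twice because the first read slightly low in force. The job is handed in at about 18 s, with no verdict shown.

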